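Get the tinsmith's soldering bench running

ROBOT

A 7-joint arm with a two-finger parallel gripper is mounted at the origin on the work surface. World frame = base frame: x ahead of the robot, y to its left, z up, the work surface at z = 0. Lengths are in m, angles in rad, forces in N, time in s.
With the tool pointing down it reaches from about 0.4 to 0.85 m from the base axis. Payload 4.5 kg.
Tool frame: the origin (TCP) lies midway between the tips of the shut fingers; the grasp point (between the pads) lies 19 mm behind it; z points along the fingers, y is the line along which they close (so a half turn about z gives the same grasp; the last joint's range is limited). The gripper opens to 85 mm and grips with 20 to 120 N. Pads are 22 mm wide; open, the fingers measure 114 mm over their backs; the gripper's body (76 mm by 85 mm) begins 54 mm behind the grasp point. The pads swing forward as they close: fully open they stand 13 mm farther back than shut.
Start: joints at [-1.146, 0.689, -0.195, 1.565, 0.157, 0.902, -0.215], TCP at [0.238, 0.578, 0.211] pointing down, gripper open.
Joint ranges: [-3.01, 3.01], [-0.46, 2.08], [-1.47, 1.51], [0.13, 2.56], [-1, 4.14], [0.04, 2.09], [-2.66, 2.66]. Speed limits (rad/s): [2.57, 2.57, 3.14, 3.14, 3.14, 3.14, 3.14].

INTERFACE

Orientations are given as a unit quaternion [x, y, z, w].
In Python, from cell import ctrl gives the robot as it stands.
- The arm moves only by the tool play_rows, never from a script. Its argument "steps" is text: rows parted by semicolons, each of 4 numbers parted by spaces: the shift along the world's x, y, z as a fraction of full scale, then the turn about the world's z as a fraction of full scale. In form: dx dy dz twist; .... A call has 1 to 12 rows; each row is the pose to reach, as a shift and turn from the pose commanded when the call began; what a row does not reach only later rows make up. Full scale, the value 1, is 0.15 m for a shift and 45 degrees for a turn. A row lasts 1/10 s, in which the tool goes at most 50 mm and 8.59 degrees, less where a joint would pass 70% of its speed; a pose out of reach is approached as far as the arm can. A call with a number of a shift or a turn outside -1 to 1 is refused whole. A call with a gripper value outside its range is refused whole. "claw" is the opening, from 0 (shut) to 1 (fully open), set as the call begins (left out, the last holds). The fingers move at their own pace and stop on an object; "force" is the grip in N (left out, the last holds). Time passes only in rows, so rows that repeat a pose let the fingers close. It gives the time, the measured TCP pose, the force, the opening and the grip force at its end, in the units of the state.
- ctrl.get_state(): the state, without advancing time (a new reading comes with each control period).
- ctrl.grab_frame(name): name is "side" or "top" or "wrist"; returns a dict with "pixels" (480x640x3 uint8, red, green, blue), "vertical_fov" (degrees; the focal length in pixels is half the picture's height over the tangent of half this angle, whatever the lens; pixels are square), "cx", "cy" (the principal point, pixels), "dist" ([k1, k2, p1, p2, k3] as OpenCV has them; the pictures are not rectified), "xyz" and "rotation" of the camera in the world. Camera axes: x right, y down, z forward; pixel columns grow to the right and rows downward; lengths in m; the calibration is good to about 2 mm. A picture is of the moment at which its call begins. There is no depth.
- ctrl.close_job(): hands the job in; it is judged then, once.
The state is a dict: "clock": time; "qpos": joint angles; "qd": joint speeds; "joint_efforts": joint torques, N m; "position": TCP position; "tool_rot": TCP orientation; "ft_force": force on the tool from outside, world axes, zero at the start; "wrist_torque": the same for the moment, N m; "finger_gap": finger opening in m; "grip_force": force on a finger pad.
Only numpy, scipy, OpenCV 4.12 (cv2) and the standard library are available. Lean on these libraries where they do the work, as an engineer would, in place of code of your own. Each camera call takes 0.05 s, during which the arm holds its last target. There are 200 camera calls.

TASK

Get the bench ready to solder a seam: pressing with the fingertips, first switch on the fume extractor at its rocker, next switch on the soldering station at its rocker, and then push the right-hand of the station's three preset keys fully in and let it come back out. Do not push the other two preset keys or work the station's controls before their turn, and leave both machines on. Lift nothing, and leave everything else on the bench and on the extractor where it stands.

Things in the scene. Friction and masses are not known exactly. Their poses are not given: they have to be found in the camera images.
- extractor: bench fume extractor: upright grey box 114 deep (x) x 170 wide (y) x 200 mm high, square black filter grille on its front; fixed. Origin: centre of its underside; z up, front faces its own -x (roughly to the robot). On its flat top, 200 mm up: a black rocker, centre 40 mm from the middle towards -y; a loose flux tin towards +y
- extractor_switch (a joint): the extractor's rocker, rad: -0.2 off, +0.2 on. 34 mm long (along the extractor's x) x 24 wide, two facets in a shallow V, pivot along y. Off: far (+x) half stands up, its end 11 mm above the top; near half level, 5 mm. About 3 N straight down on the raised end takes it past the middle, where it snaps over and stays; on: far half level, 5 mm above the top
- extractor_switch_on_end (a point): point on the face of the far (+x) half of the extractor's rocker, on its middle, 13.5 mm from the pivot line; moves with the rocker (about 10 mm above the machine's top when off, 5 mm when on). Push here or a few mm further out; keep the tool off the near half
- station: soldering station: dark case 180 deep (x) x 180 wide (y) x 90 mm high, fixed. Origin: centre of underside; z up, front faces its -x (roughly to the robot). From the 45 mm front lip a grey panel 130 mm long slopes up 20 degrees towards +x. On it: upper left display, upper right rocker, below a row of three round keys. Left (+y), right (-y): as seen from its front
- station_switch (a joint): the station's rocker, rad: -0.2 off, +0.2 on. Same 34 x 24 mm snap-over rocker on the sloping panel, length up the slope, pivot along y, centre at x -3, y -52, z 77 mm of the station. Off: upper (+x) half stands up, its end 11 mm off the panel; about 3 N on that end, square to the panel, snaps it over and it stays; on: upper half parallel to the panel, 5 mm off it
- station_switch_on_end (a point): point on the face of the upper (+x) half of the station's rocker, on its middle, 13.5 mm from the pivot line; moves with the rocker (about 10 mm off the panel when off, 5 mm when on). Push here or a few mm further up the slope; keep the tool off the lower half
- preset_right (a joint): travel of the right-hand (-y) preset key, m: 0 out, 0.004 fully in, square to the sloping panel. Round white key, 21 mm across, standing 8.5 mm off the panel (4.5 mm when fully in); sprung: about 1.3 N to start, 4 N fully in; comes back out by itself
- preset_right_top (a point): centre of the top face of the right-hand preset key (42 mm towards -y from the middle key, 61 mm down the panel from the station's rocker); moves with the key
- preset_middle (a joint): travel of the middle preset key, m (same key; not to be pushed)
- preset_middle_top (a point): centre of the top face of the middle preset key
- preset_left (a joint): travel of the left-hand (+y) preset key, m (same key, 42 mm to +y of the middle one; not to be pushed)
- preset_left_top (a point): centre of the top face of the left-hand preset key
- iron_stand: bystander: soldering iron in its stand, base 150 x 85 mm (length along its x), the wooden handle rising towards the robot to about 150 mm; loose. Origin: centre of its underside
- solder_reel: bystander: reel of solder standing on its flange, 60 mm across, 46 mm high; loose. Origin: centre of its underside
- flux_tin: bystander: flat round flux tin, 50 mm across, 31 mm high, standing loose on top of the extractor beside its rocker. Origin: centre of its underside
- tumbler: bystander: empty steel tumbler, 72 mm across the rim, 100 mm high; loose. Origin: centre of its underside
- paint_tin: bystander: closed paint tin, 86 mm across, 105 mm high; loose. Origin: centre of its underside
- mallet: bystander: hammer lying flat along the left side of the work area, about 0.3 m long; loose
- tin_lid: bystander: round brass-coloured tin lid, 100 mm across, 9 mm high, lying on the bench between the machines, near the robot; loose

How it is judged:
On the way, in this order (a step that is already met when the one before it is completed fails the run):
1. the fume extractor is switched on, the station still off (value of joint extractor_switch above 0.12 rad and value of joint station_switch below 0 rad), for 0.1 s.
2. then the soldering station is switched on (value of joint each of extractor_switch, station_switch above 0.12 rad), for 0.1 s.
3. then the right-hand preset key is pushed in by the fingers, with both machines on (all of step 2 and value of joint preset_right above 0.0028 m and contact force between the fingers and station above 0.5 N), for 0.05 s.
At the end, for the whole second after the job is handed in: Both rockers stand on (joint above 0.12 rad), the three preset keys are out again (under 1 mm), and the seven loose things are at rest within 20 mm of where they started (all of step 2 and value of joint each of preset_left, preset_middle, preset_right below 0.001 m and distance of each of iron_stand, solder_reel, flux_tin, tumbler, paint_tin, mallet, tin_lid from where it was at the start of the episode below 0.02 m and linear speed of each of iron_stand, solder_reel, flux_tin, tumbler, paint_tin, mallet, tin_lid below 0.02 m/s); the robot touches nothing.
It fails at once if the station is switched on while the extractor is off (value of joint station_switch above 0 rad and value of joint extractor_switch below 0 rad).
It fails at once if the right-hand preset key is pushed while the station is off (value of joint preset_right above 0.002 m and value of joint station_switch below 0 rad).
It fails at once if the left or the middle preset key is pushed (value of joint any of preset_left, preset_middle above 0.002 m).
It fails at once if a loose thing is lifted, carried or knocked more than 20 mm from its place, or knocked over (distance of any of iron_stand, solder_reel, flux_tin, tumbler, paint_tin, mallet, tin_lid from where it was at the start of the episode above 0.02 m or angle between any of iron_stand, solder_reel, flux_tin, tumbler, paint_tin, tin_lid's own z axis and vertical above 0.5 rad).
It also fails if it takes over 51 s, if anything falls off the work surface, if the arm or the gripper's body presses on something with over 40 N, if the wrist force passes 120 N, or if a joint passes its speed limit or range.

## Working session

There is one attempt and no reset: what is moved stays moved. The work goes in short steps, Python scripts to look and compute and a tool call to move; the robot and the scene stay as the last step left them, time stands still between calls to the robot, and variables do not carry over. Pictures are saved under pics/ and viewed, at most 10 in all, crops included, and the job is handed in when it is done.

Besides the shell and the picture viewer there is one more tool, called after ">>>" as name(argument=value, ...) on one line, values as JSON. play_rows: Moves the arm, as the interface text tells. Its arguments: {"type":"object","properties":{"steps":{"type":"string"},"claw":{"type":"number"},"force":{"type":"number"}},"required":["steps"]}

```bash
mkdir -p pics
cat > h.py <<'E'
import numpy as np, cv2
from cell import ctrl
def grab(n,save=None):
    f=ctrl.grab_frame(n)
    if save: cv2.imwrite('pics/'+save,f['pixels'][:,:,::-1])
    np.save('/tmp/'+n+'.npy',f,allow_pickle=True)
    return f
def K(f):
    fl=240/np.tan(np.radians(f['vertical_fov'])/2)
    return np.array([[fl,0,f['cx']],[0,fl,f['cy']],[0,0,1]])
def ray(f,uv):
    p=cv2.undistortPoints(np.array([[uv]],float),K(f),np.array(f['dist'],float))[0,0]
    R=np.array(f['rotation']); R=R.reshape(3,3)
    d=R@np.array([p[0],p[1],1]); return np.array(f['xyz'],float),d/np.linalg.norm(d)
def onz(f,uv,z):
    o,d=ray(f,uv); return o+d*(z-o[2])/d[2]
def tri(rs):
    A=sum(np.eye(3)-np.outer(d,d) for o,d in rs); b=sum((np.eye(3)-np.outer(d,d))@o for o,d in rs)
    x=np.linalg.solve(A,b); return x,[round(float(np.linalg.norm(np.cross(x-o,d))),4) for o,d in rs]
def proj(f,P):
    R=np.array(f['rotation']).reshape(3,3); t=-R.T@np.array(f['xyz'])
    return cv2.projectPoints(np.array(P,float).reshape(-1,3),cv2.Rodrigues(R.T)[0],t,K(f),np.array(f['dist'],float))[0].reshape(-1,2)
def load(n): return np.load('/tmp/'+n+'.npy',allow_pickle=True).item()
E
python3 - <<'E'
from h import *
for n in('top','side','wrist'):
    f=grab(n,n+'0.png'); print(n,f['xyz'],np.round(f['rotation'],3).tolist(),f['vertical_fov'],f['dist'])
s=ctrl.get_state(); print(s['clock'],s['position'],s['tool_rot'],s['ft_force'])
E
```

```text
top [ 0.31229865 -0.03629453  1.30918636] [0.711, -0.696, 0.063, -0.071] 51.72958751863602 [0.00716938 0.         0.         0.         0.        ]
side [ 0.26468887 -0.78548443  0.85936028] [0.895, -0.154, 0.072, -0.412] 57.16056154833911 [-0.0529985  0.         0.         0.         0.       ]
wrist [0.16152579 0.61050422 0.37330558] [0.819, 0.549, 0.09, 0.136] 59.715815584501314 [-0.01223925  0.          0.          0.          0.        ]
0.15 [0.23790386 0.57741491 0.21026749] [ 1.94114150e-01  9.80978706e-01 -6.82838980e-04 -9.33299609e-05] [ 0.82566015 -0.53318921 -0.466416  ]
```

View pics/top0.png

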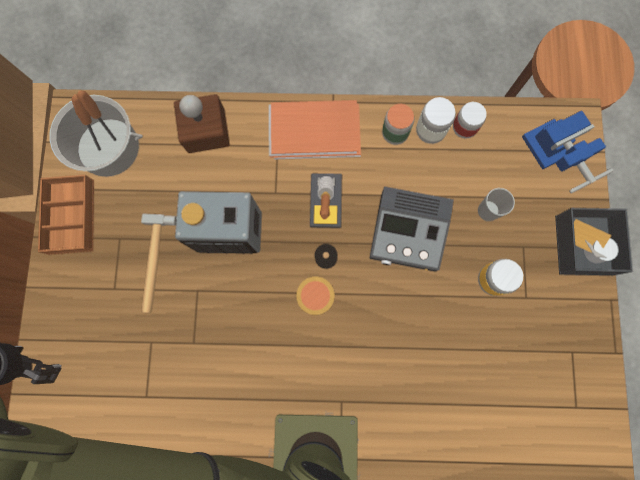

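View pics/side0.png

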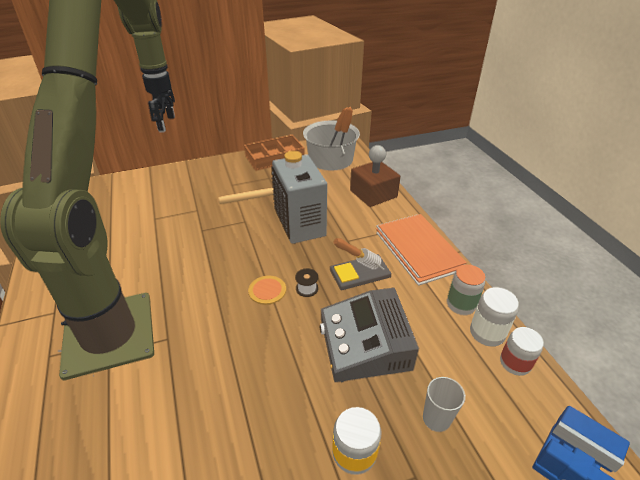

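```bash
sed -i 's/^import numpy as np, cv2/import numpy as np, cv2\nfrom scipy.spatial.transform import Rotation as Ro/; s/R=np.array(f\[.rotation.\])\(\.reshape(3,3)\)\?/R=Ro.from_quat(f["rotation"]).as_matrix()/; s/ R=R.reshape(3,3)//' h.py
python3 - <<'E'
from h import *
def blob(f,uv,dark,r,thr):
    g=cv2.cvtColor(f['pixels'],cv2.COLOR_RGB2GRAY)
    m=((g<thr) if dark else (g>thr)).astype(np.uint8)
    n,l,s,c=cv2.connectedComponentsWithStats(m,connectivity=4)
    k=min((i for i in range(1,n) if s[i,4]>15),key=lambda i:np.hypot(*(c[i]-uv)))
    return c[k],s[k].tolist()
T,S=load('top'),load('side')
P={'kl':((391,248),(336,318),0),'km':((407,252),(340,333),0),'kr':((424,255),(343,349),0),'sr':((433,232),(371,342),1),'er':((230,214),(303,177),1)}
for n,(a,b,d) in P.items():
    thr=50 if d else 190
    A,sa=blob(T,a,d,0,thr);B,sb=blob(S,b,d,0,thr)
    print(n,A.round(1),sa,B.round(1),sb,*tri([ray(T,A),ray(S,B)]))
for n in('top','side'):
    f=load(n)
    a=(f['pixels'][200:232,215:260] if n=='top' else f['pixels'][140:200,265:335]); b=(f['pixels'][180:280,360:460] if n=='top' else f['pixels'][285:385,315:425])
    im=np.hstack([cv2.resize(x,(400,400),interpolation=cv2.INTER_CUBIC) for x in(a,b)]); cv2.imwrite(f'pics/c_{n}.png',im[:,:,::-1])
im=np.vstack([cv2.resize(cv2.imread(f'pics/c_{n}.png'),(600,300)) for n in('top','side')]);cv2.imwrite('pics/c.png',im)
E
```

```text
kl [390.9 248.3] [388, 245, 7, 7, 43] [335.5 317.1] [332, 314, 8, 7, 47] [ 0.51901544 -0.17965958  0.06284753] [0.0004, 0.0004]
km [407.  251.7] [404, 249, 7, 7, 40] [339.1 331.8] [335, 328, 9, 8, 54] [ 0.51153693 -0.22076306  0.06179691] [0.0001, 0.0001]
kr [423.2 254.7] [420, 251, 8, 8, 45] [343.  347.3] [339, 343, 9, 9, 60] [ 0.50456762 -0.26205193  0.06108272] [0.0002, 0.0002]
sr [432.1 232. ] [427, 226, 11, 13, 98] [287.1 215.1] [285, 194, 5, 45, 71] [ 0.45118321 -0.20998574  0.41440194] [0.041, 0.041]
er [229.2 214.5] [225, 208, 10, 14, 107] [301.4 176. ] [297, 173, 11, 7, 22] [0.56476063 0.20687275 0.20505104] [0.0018, 0.0018]
```

View pics/c.png

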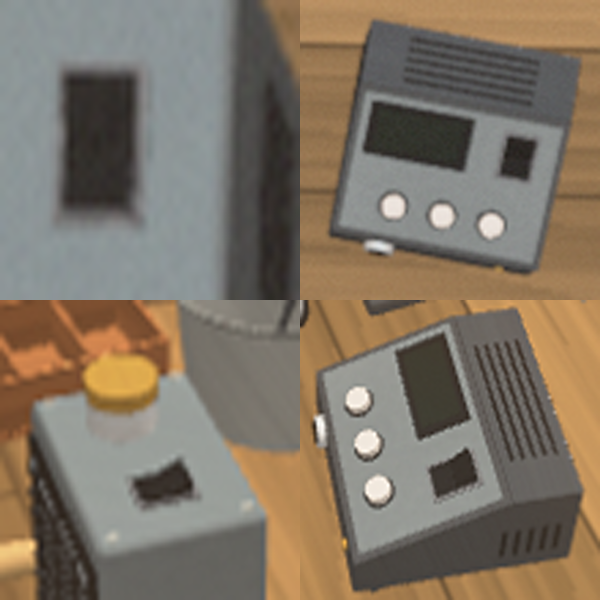

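Run:
```python
from h import *
T=load('top')
for n,uv,z in(('kl',(390.9,248.3),.064),('km',(407,251.7),.064),('kr',(423.2,254.7),.064),('sr',(432.1,232),.083),('er',(229.2,214.5),.206)): print(n,onz(T,uv,z).round(4))
hsv=cv2.cvtColor(T['pixels'],cv2.COLOR_RGB2HSV); p=T['pixels'].astype(int)
m=((p[:,:,2]-p[:,:,0]>8)&(p[:,:,2]>85)).astype(np.uint8); m[:180]=0;m[270:]=0;m[:,:170]=0;m[:,270:]=0
c=max(cv2.findContours(m,0,1)[0],key=cv2.contourArea); r=cv2.minAreaRect(c); b=cv2.boxPoints(r)
q=np.array([onz(T,u,.2)[:2] for u in b]); print(b.round(1).tolist(),q.round(3).tolist(),q.mean(0))
for i in range(4): d=q[(i+1)%4]-q[i]; print(np.linalg.norm(d).round(4),np.degrees(np.arctan2(d[1],d[0])).round(1))
```

```text
kl [ 0.5191 -0.1797  0.064 ]
km [ 0.5112 -0.2205  0.064 ]
kr [ 0.5044 -0.2615  0.064 ]
sr [ 0.5597 -0.2812  0.083 ]
er [0.5662 0.2065 0.206 ]
[[176.6999969482422, 235.39999389648438], [179.0, 190.39999389648438], [248.3000030517578, 194.0], [245.89999389648438, 239.0]] [[0.516, 0.325], [0.623, 0.328], [0.617, 0.166], [0.511, 0.166]] [0.56685512 0.24649171]
0.1066 1.6
0.1618 -92.0
0.1062 -179.9
0.1589 88.1
```

>>> play_rows(steps="0 0 0.3 0; 0 0 0.5 0.1; 0.2 -0.2 0.5 0.2; 0.4 -0.4 0.5 0.3; 0.6 -0.6 0.5 0.4; 0.8 -0.8 0.5 0.476; 1 -1 0.5 0.476; 1 -1 0.5 0.476", claw=0)

```text
clock: 0.95
position: [0.3947, 0.4209, 0.2853]
tool_rot: [0.015, 1.0, -0.003, 0.002]
ft_force: [0.6, -0.2, 0.1]
finger_gap: 0.0001
grip_force: 0.0
```

>>> play_rows(steps="0.2 -0.2 0 0; 0.4 -0.4 0 0; 0.6 -0.6 0 0; 0.8 -0.8 0 0; 1 -1 0 0; 1 -1 0 0; 1 -1 0 0")

```text
clock: 1.65
position: [0.5383, 0.2772, 0.2854]
tool_rot: [0.01, 1.0, -0.0, -0.0]
ft_force: [-0.9, 0.8, 0.6]
finger_gap: -0.0001
grip_force: 0.0
```

Run:
```python
from h import *
f=grab('wrist','w1.png'); s=ctrl.get_state(); print(s['clock'],s['position'],s['tool_rot'],s['finger_gap'],s['ft_force'])
for P in([.567,.2065,.205],[.584,.206,.21]): print(proj(f,P))
```

```text
1.7 [0.5371914  0.27878737 0.28561979] [ 8.13353128e-03  9.99966621e-01  3.84246433e-04 -6.74245401e-04] 0.00011514327955552741 [-0.05341006  0.27551472  0.44483521]
[[200.73821677 274.25454952]]
[[200.77620251 301.76205769]]
```

View pics/w1.png

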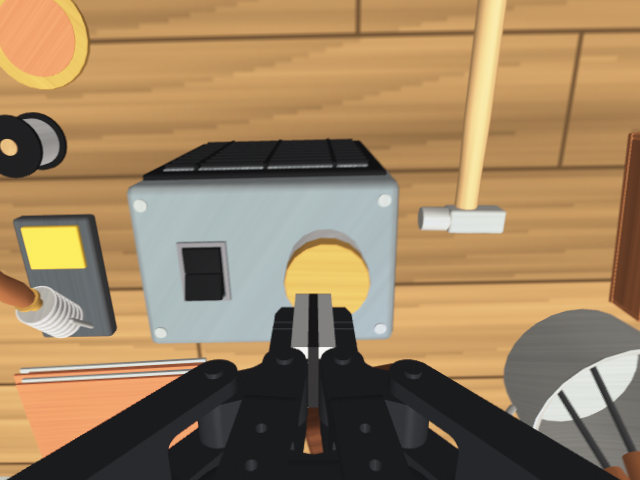

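>>> play_rows(steps="0.15 -0.23 0 0; 0.307 -0.467 0 0; 0.307 -0.467 -0.2 0; 0.307 -0.467 -0.42 0; 0.307 -0.467 -0.42 0; 0.307 -0.467 -0.42 0")

```text
clock: 2.3
position: [0.5832, 0.2098, 0.2233]
tool_rot: [0.007, 1.0, 0.0, -0.001]
ft_force: [0.7, -0.6, 0.9]
finger_gap: -0.0002
grip_force: 0.0
```

>>> play_rows(steps="0 0 -0.03 0; 0 0 -0.05 0; 0 0 -0.07 0; 0 0 -0.08 0; 0 0 -0.09 0; 0 0 -0.1 0; 0 0 -0.105 0; 0 0 -0.105 0")

```text
clock: 3.1
position: [0.5841, 0.2078, 0.207]
tool_rot: [0.008, 1.0, -0.0, -0.0]
ft_force: [0.4, 0.3, -0.2]
finger_gap: -0.0001
grip_force: 0.0
```

Run:
```python
from h import *
f=grab('wrist','w2.png'); s=ctrl.get_state(); print(s['clock'],s['position'],s['ft_force'])
```

```text
3.15 [0.58410657 0.207848   0.20714025] [ 0.12154279 -0.78294289 -0.23357882]
```

View pics/w2.png

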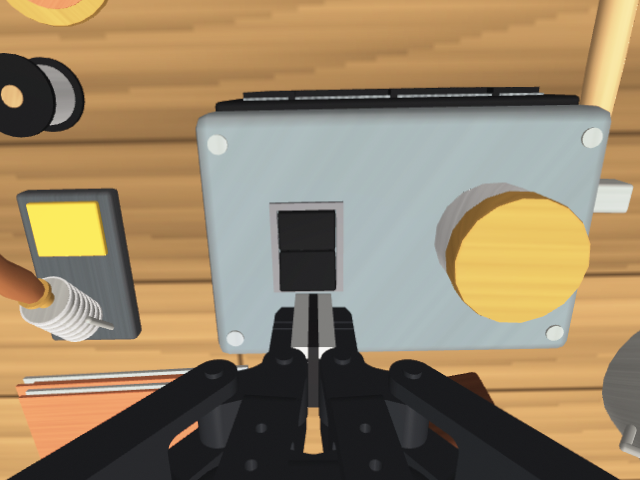

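Run:
```python
from h import *
f=load('wrist'); p=np.array([.5841,.2078,.2071])
for d in([0,0,0],[-.011,0,0],[.011,0,0],[0,0,.01]): print(d,proj(f,p+d).round(1))
for z in(.205,.21): print(onz(f,(307,250),z),onz(f,(307,290),z),onz(f,(307,211),z))
```

```text
[0, 0, 0] [[309.4 289.5]]
[-0.011, 0, 0] [[308.9 266.2]]
[0.011, 0, 0] [[309.8 311.9]]
[0, 0, 0.01] [[309.2 300.6]]
[0.56654442 0.207104   0.205     ] [0.58539613 0.20671877 0.205     ] [0.54933263 0.2074552  0.205     ]
[0.56457341 0.20720831 0.21      ] [0.58285463 0.20683474 0.21      ] [0.54788249 0.20754888 0.21      ]
```

>>> play_rows(steps="0 0 0.1 0; 0 0 0.1 0; -0.047 -0.013 0.1 0; -0.047 -0.013 0.1 0; -0.047 -0.013 0.06 0; -0.047 -0.013 0.03 0; -0.047 -0.013 0.02 0; -0.047 -0.013 0.01 0; -0.047 -0.013 0 0; -0.047 -0.013 -0.01 0; -0.047 -0.013 -0.01 0")

```text
clock: 4.25
position: [0.577, 0.2059, 0.2055]
tool_rot: [0.008, 1.0, -0.0, -0.0]
ft_force: [-0.1, -0.9, -0.0]
finger_gap: -0.0002
grip_force: 0.0
```

Run:
```python
from h import *
f=grab('wrist','w3.png'); s=ctrl.get_state(); print(s['clock'],s['position'],s['ft_force'])
```

```text
4.3 [0.57706899 0.20592368 0.20563611] [-0.84738766 -0.38720764  0.20620441]
```

View pics/w3.png

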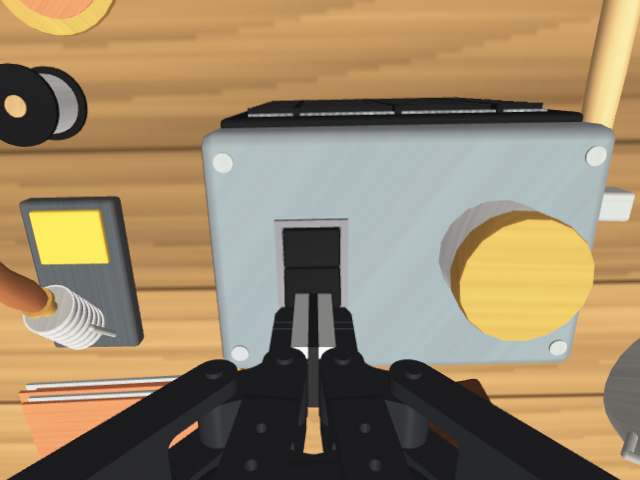

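```bash
python3 - <<'E'
from h import *
c,s=17*np.cos(.4)/1e3,17*np.sin(.4)/1e3
st={'off':[(-.017,0),(0,0),(c,s)],'on':[(-c,s),(0,0),(.017,0)]}
f=load('wrist'); x0=onz(f,(312,267),.205)[0]; print('pivot',x0)
for k,v in st.items(): print('w3',k,[proj(f,[x0+a,.2065,.205+h])[0].round(1).tolist() for a,h in v])
# same camera shifted +7mm x, +2mm z for w2 (approx)
g=dict(f); g['xyz']=np.array(f['xyz'])+[.007,.002,.0015]
for k,v in st.items(): print('w2',k,[proj(g,[x0+a,.2065,.205+h])[0].round(1).tolist() for a,h in v])
g['xyz']=np.array(f['xyz'])+[-.0399,.0729,.08]
for k,v in st.items(): print('w1',k,[proj(g,[x0+a,.2065,.205+h])[0].round(1).tolist() for a,h in v])
E
cat > z.py <<'E'
from h import *
ims=[cv2.imread('pics/'+n+'.png')[a:b,c:d] for n,a,b,c,d in(('w1',235,310,170,240),('w2',195,300,260,350),('w3',210,315,265,355))]
cv2.imwrite('pics/z.png',np.hstack([cv2.convertScaleAbs(cv2.resize(i,(260,320),interpolation=cv2.INTER_CUBIC),alpha=2.5) for i in ims]))
E
python3 z.py
```

```text
pivot 0.566680689174191
w3 off [[309.7, 229.3], [310.4, 267.0], [311.0, 307.3]]
w3 on [[309.6, 237.8], [310.4, 267.0], [311.1, 302.5]]
w2 off [[304.5, 212.0], [305.4, 250.5], [306.0, 290.9]]
w2 on [[304.3, 220.0], [305.4, 250.5], [306.3, 286.7]]
w1 off [[195.4, 250.4], [198.2, 275.2], [198.1, 302.0]]
w1 on [[192.8, 256.4], [198.2, 275.2], [200.9, 298.9]]
```

View pics/z.png

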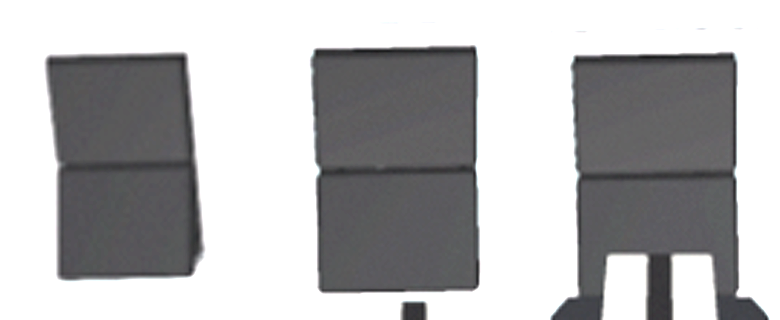

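>>> play_rows(steps="0 0 -0.007 0; 0 0 -0.007 0; 0 0 -0.013 0; 0 0 -0.013 0; 0 0 -0.013 0")

```text
clock: 4.8
position: [0.5771, 0.2059, 0.2037]
tool_rot: [0.008, 1.0, 0.0, 0.0]
ft_force: [1.2, 0.4, -0.2]
finger_gap: -0.0001
grip_force: 0.0
```

>>> play_rows(steps="0 0 -0.007 0; 0 0 -0.007 0; 0 0 -0.013 0; 0 0 -0.013 0; 0 0 -0.013 0")

```text
clock: 5.3
position: [0.577, 0.2059, 0.2017]
tool_rot: [0.008, 1.0, 0.0, -0.0]
ft_force: [-0.4, 0.9, 0.2]
finger_gap: -0.0
grip_force: 0.0
```

Run:
```python
from h import *
f=grab('wrist','w4.png'); s=ctrl.get_state(); print(s['clock'],s['position'],s['ft_force'],s['joint_efforts'])
g=cv2.cvtColor(f['pixels'],cv2.COLOR_RGB2GRAY)
for n in('w3','w4'):
    g=cv2.imread(f'pics/{n}.png',0); print(n,g[205:300,290:300].mean(1).round().astype(int).tolist())
```

```text
5.35 [0.57706663 0.20591153 0.20174188] [ 0.00526842 -0.59295604  0.66973592] [-1.18623193e-04 -5.31141186e+01 -2.56894268e+00 -1.52682066e+01
  9.70528432e-03  2.40224581e-03 -8.38115079e-05]
w3 [185, 185, 185, 185, 185, 185, 185, 185, 185, 185, 185, 185, 185, 183, 127, 109, 154, 168, 169, 169, 169, 168, 113, 38, 20, 26, 33, 37, 37, 37, 37, 37, 38, 38, 38, 38, 38, 38, 38, 38, 39, 38, 39, 38, 38, 38, 39, 39, 40, 40, 40, 40, 40, 40, 40, 40, 40, 40, 40, 40, 41, 35, 25, 24, 32, 36, 36, 36, 36, 36, 36, 36, 36, 36, 36, 36, 36, 36, 36, 36, 36, 36, 36, 36, 36, 36, 37, 36, 52, 71, 79, 80, 81, 82, 82]
w4 [185, 185, 185, 185, 185, 185, 185, 185, 185, 185, 185, 185, 185, 185, 185, 185, 155, 102, 132, 164, 169, 169, 169, 169, 169, 104, 24, 21, 27, 34, 37, 37, 37, 37, 37, 37, 38, 38, 38, 39, 38, 38, 39, 38, 38, 38, 38, 39, 39, 39, 40, 40, 40, 40, 40, 40, 40, 40, 40, 40, 40, 40, 40, 41, 37, 30, 22, 26, 34, 36, 36, 36, 36, 36, 36, 36, 36, 36, 36, 36, 36, 36, 36, 36, 36, 36, 36, 36, 52, 72, 79, 80, 82, 82, 82]
```

>>> play_rows(steps="0 0 -0.007 0; 0 0 -0.013 0; 0 0 -0.013 0")

```text
clock: 5.65
position: [0.5769, 0.2059, 0.1996]
tool_rot: [0.008, 1.0, -0.0, -0.0]
ft_force: [-0.2, -0.3, 0.7]
finger_gap: 0.0002
grip_force: 0.0
```

>>> play_rows(steps="0 0 -0.007 0; 0 0 -0.013 0; 0 0 -0.013 0")

```text
clock: 5.95
position: [0.5769, 0.2058, 0.1977]
tool_rot: [0.008, 1.0, -0.0, -0.0]
ft_force: [-0.4, -0.5, -0.4]
finger_gap: 0.0003
grip_force: 0.0
```

```bash
cat > m.py <<'E'
from h import *
import sys
f=grab('wrist',sys.argv[1]+'.png'); s=ctrl.get_state(); print(s['clock'],s['position'].round(4) if hasattr(s['position'],'round') else s['position'],s['ft_force'])
g=cv2.imread(f'pics/{sys.argv[1]}.png',0); print(g[215:300,290:300].mean(1).round().astype(int).tolist())
E
python3 m.py w5
python3 - <<'E'
from h import *
f=grab('side'); a=f['pixels'][90:210,230:390]; cv2.imwrite('pics/s5.png',cv2.resize(a,(800,600),interpolation=cv2.INTER_CUBIC)[:,:,::-1])
E
```

```text
6.0 [0.577  0.2059 0.1978] [ 0.33209056 -0.55075861  0.32487729]
[185, 185, 185, 185, 185, 186, 185, 185, 186, 170, 115, 110, 155, 169, 169, 169, 170, 170, 126, 53, 20, 24, 30, 36, 38, 37, 38, 37, 38, 38, 39, 38, 38, 38, 39, 39, 38, 39, 39, 38, 38, 39, 39, 40, 40, 40, 40, 40, 40, 40, 40, 40, 40, 40, 40, 41, 41, 41, 40, 33, 23, 23, 33, 36, 36, 36, 36, 36, 36, 36, 36, 36, 36, 36, 36, 36, 36, 36, 52, 71, 79, 80, 82, 82, 82]
```

View pics/s5.png

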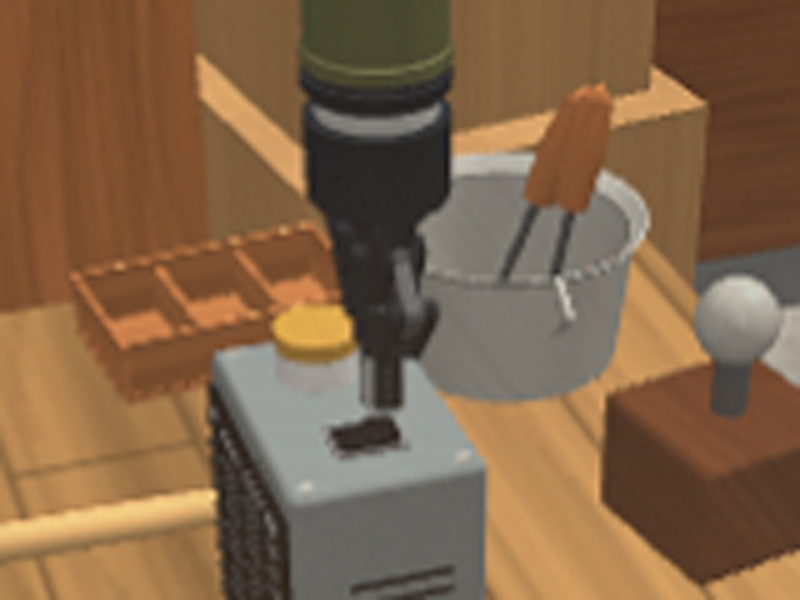

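Run:
```python
from h import *
f=load('side'); w=load('wrist')
for z in(.198,.205,.21,.215,.22,.23): print(z,proj(f,[.577,.206,z])[0].round(1), proj(w,[[.577,.206,z],[.566,.206,z]]).round(1).tolist())
print(tri([ray(f,(306.6,171.6)),ray(w,(314,293))]))
print(proj(f,[[.567-.017,.2065,.205],[.567+.0157,.2065,.2116],[.51,.166,.2]]).round(1))
```

```text
0.198 [306.4 177.3] [[309.7, 289.8], [309.2, 266.4]]
0.205 [306.4 175.2] [[309.6, 297.4], [309.1, 273.4]]
0.21 [306.3 173.6] [[309.5, 303.3], [309.0, 278.6]]
0.215 [306.3 172.1] [[309.4, 309.5], [308.9, 284.2]]
0.22 [306.3 170.5] [[309.3, 316.0], [308.8, 290.2]]
0.23 [306.2 167.4] [[309.1, 330.4], [308.5, 303.2]]
(array([0.57511159, 0.20796238, 0.21320856]), [0.0039, 0.0039])
[[296.9 176.8]
 [308.2 172.7]
 [287.2 188.9]]
```

>>> play_rows(steps="0.04 0 0 0; 0.04 0 -0.013 0; 0.04 0 -0.02 0; 0.04 0 -0.027 0; 0.04 0 -0.027 0; 0.04 0 -0.027 0")

```text
clock: 6.65
position: [0.583, 0.2059, 0.1938]
tool_rot: [0.008, 1.0, 0.0, -0.0]
ft_force: [-0.8, 0.1, -0.2]
finger_gap: -0.0006
grip_force: 0.0
```

>>> play_rows(steps="0 0 -0.007 0; 0 0 -0.013 0; 0 0 -0.013 0; 0 0 -0.013 0")

```text
clock: 7.05
position: [0.583, 0.2059, 0.1918]
tool_rot: [0.008, 1.0, 0.0, -0.0]
ft_force: [0.7, 0.3, -0.5]
finger_gap: 0.0003
grip_force: 0.0
```

```bash
python3 m.py w6
```

```text
7.1 [0.5831 0.2059 0.1919] [-0.01510161 -1.18283678  0.56225092]
[100, 134, 163, 166, 166, 166, 167, 166, 128, 58, 19, 23, 29, 35, 36, 36, 36, 37, 36, 37, 37, 36, 37, 37, 38, 38, 38, 38, 38, 38, 38, 38, 38, 38, 38, 38, 38, 39, 39, 39, 39, 39, 39, 39, 39, 39, 39, 39, 39, 39, 39, 33, 24, 22, 31, 35, 35, 36, 35, 35, 36, 36, 36, 35, 35, 36, 35, 36, 36, 35, 36, 36, 36, 36, 36, 36, 36, 36, 51, 70, 78, 79, 80, 81, 81]
```

Still no contact; keep descending in small steps.

>>> play_rows(steps="0 0 -0.007 0; 0 0 -0.013 0; 0 0 -0.013 0")

```text
clock: 7.4
position: [0.5836, 0.206, 0.1903]
tool_rot: [0.009, 1.0, 0.0, 0.001]
ft_force: [0.6, 0.5, 3.1]
finger_gap: 0.0001
grip_force: 1.2
```

>>> play_rows(steps="0 0 -0.007 0; 0 0 -0.013 0; 0 0 -0.013 0")

```text
clock: 7.7
position: [0.5824, 0.2057, 0.1874]
tool_rot: [0.008, 1.0, -0.0, -0.001]
ft_force: [-0.4, -0.1, 0.2]
finger_gap: -0.0002
grip_force: 0.0
```

```bash
python3 m.py w7
```

```text
7.75 [0.5821 0.2057 0.1873] [-0.04756425  0.05258072  0.53598404]
[183, 183, 183, 182, 136, 94, 142, 166, 167, 167, 167, 167, 167, 133, 71, 38, 38, 38, 38, 30, 22, 20, 20, 20, 20, 20, 24, 32, 35, 34, 33, 33, 33, 33, 33, 33, 33, 33, 33, 32, 32, 32, 32, 32, 32, 32, 32, 32, 32, 32, 32, 32, 32, 32, 32, 32, 32, 31, 32, 26, 23, 29, 36, 38, 39, 39, 39, 40, 39, 39, 39, 39, 39, 39, 39, 39, 39, 40, 54, 72, 80, 81, 83, 84, 83]
```

>>> play_rows(steps="0 0 0.2 0; 0 0 0.5 0; 0 -0.2 0.5 0; 0 -0.5 0.5 0; 0 -0.8 0.5 -0.1; 0 -1 0.5 -0.2; 0 -1 0.5 -0.2")

```text
clock: 8.45
position: [0.5824, 0.0486, 0.2623]
tool_rot: [0.092, 0.996, -0.003, -0.001]
ft_force: [-0.1, 0.8, 0.1]
finger_gap: 0.0001
grip_force: 0.0
```

>>> play_rows(steps="0 -0.3 0 0; 0 -0.6 0 0; 0 -0.9 0 0; 0 -1 0 0; 0 -1 0 0")

```text
clock: 8.95
position: [0.5824, -0.0969, 0.2624]
tool_rot: [0.089, 0.996, -0.001, -0.001]
ft_force: [0.4, 1.0, -0.7]
finger_gap: -0.0001
grip_force: 0.0
```

>>> play_rows(steps="0 -0.3 -0.1 0; 0 -0.6 -0.2 0; 0 -0.9 -0.3 0; 0 -1 -0.4 0; 0 -1 -0.4 0; 0 -1 -0.4 0")

```text
clock: 9.55
position: [0.5839, -0.2402, 0.2028]
tool_rot: [0.085, 0.996, 0.002, -0.0]
ft_force: [0.5, 0.4, 0.1]
finger_gap: 0.0004
grip_force: 0.0
```

Run:
```python
from h import *
f=grab('wrist','w8.png'); s=ctrl.get_state(); print(s['clock'],s['position'],s['tool_rot'],s['ft_force'])
for P in([.5044,-.2615,.064],[.5112,-.2205,.064],[.56,-.281,.0817],[.572,-.2834,.093]): print(proj(f,P).round(1))
t=grab('top','t8.png')
```

```text
9.6 [ 0.58450936 -0.23977882  0.20356395] [8.44889444e-02 9.96423049e-01 1.54902889e-03 5.71855738e-04] [0.31713818 0.87247765 0.37744426]
[[260.  100.4]]
[[320.2 100.1]]
[[246.2 188.5]]
[[244.2 209.9]]
```

View pics/w8.png

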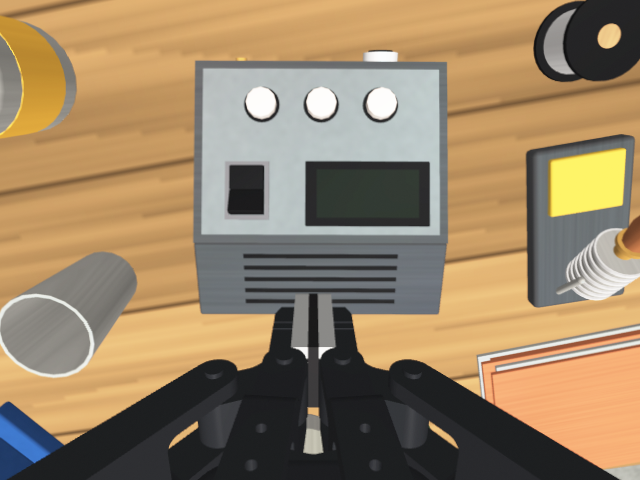

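>>> play_rows(steps="-0.057 -0.257 0 0; -0.057 -0.257 -0.2 0; -0.057 -0.257 -0.5 0; -0.057 -0.257 -0.7 0; -0.057 -0.257 -0.78 0; -0.057 -0.257 -0.78 0; -0.057 -0.257 -0.78 0; -0.057 -0.257 -0.78 0; -0.057 -0.257 -0.78 0")

```text
clock: 10.55
position: [0.5757, -0.283, 0.0877]
tool_rot: [0.087, 0.996, -0.0, 0.001]
ft_force: [0.2, -0.2, 0.4]
finger_gap: -0.0001
grip_force: 0.0
```

Run:
```python
from h import *
f=grab('wrist','w9.png'); s=ctrl.get_state(); print(s['clock'],s['position'],s['tool_rot'],s['ft_force'])
```

```text
10.6 [ 0.57539962 -0.28299205  0.08741448] [ 8.69584137e-02  9.96211177e-01 -3.55549363e-04  1.18247353e-03] [ 0.15172585 -0.40494968 -0.30714868]
```

View pics/w9.png

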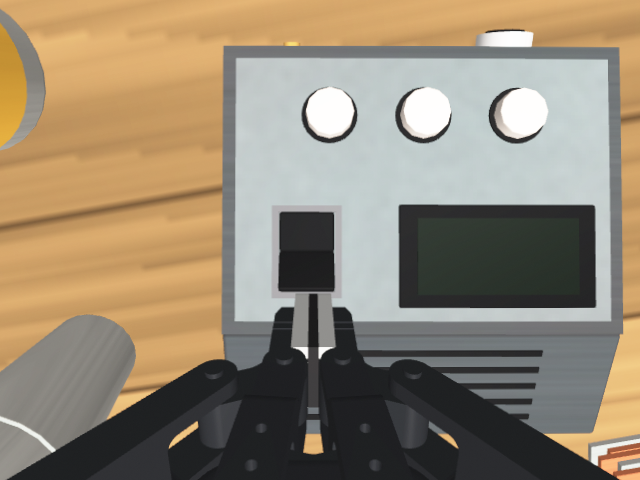

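>>> play_rows(steps="0 0 -0.04 0; 0 0 -0.06 0; 0 0 -0.073 0; 0 0 -0.08 0; 0 0 -0.08 0; 0 0 -0.08 0")

```text
clock: 11.2
position: [0.5746, -0.2826, 0.074]
tool_rot: [0.087, 0.996, 0.0, 0.0]
ft_force: [0.3, -0.6, 0.5]
finger_gap: 0.0001
grip_force: 0.0
```

>>> play_rows(steps="0 0 -0.007 0; 0 0 -0.013 0; 0 0 -0.013 0; 0 0 -0.013 0")

```text
clock: 11.6
position: [0.5748, -0.2827, 0.0724]
tool_rot: [0.087, 0.996, -0.0, 0.0]
ft_force: [0.3, -0.3, 3.8]
finger_gap: -0.0001
grip_force: 1.6
```

>>> play_rows(steps="0 0 -0.007 0; 0 0 -0.013 0; 0 0 -0.013 0; 0 0 -0.013 0")

```text
clock: 12.0
position: [0.576, -0.2829, 0.0705]
tool_rot: [0.087, 0.996, -0.0, 0.001]
ft_force: [2.9, -0.7, 4.0]
finger_gap: 0.0003
grip_force: 2.0
```

```bash
python3 m.py w10
```

```text
12.05 [ 0.5758 -0.2829  0.0705] [ 2.62286333 -1.17836158  3.37196835]
[196, 182, 176, 176, 176, 176, 176, 151, 78, 22, 29, 38, 41, 40, 41, 41, 41, 40, 40, 40, 40, 40, 40, 40, 40, 40, 40, 40, 40, 40, 40, 40, 40, 40, 40, 40, 40, 39, 39, 40, 39, 39, 39, 39, 39, 38, 38, 38, 39, 39, 37, 35, 27, 26, 32, 33, 33, 33, 33, 33, 34, 34, 34, 34, 34, 34, 34, 35, 34, 35, 35, 34, 35, 35, 35, 35, 35, 36, 54, 76, 85, 86, 87, 88, 88]
```

>>> play_rows(steps="0 0 -0.007 0; 0 0 -0.007 0; 0 0 -0.007 0")

```text
clock: 12.35
position: [0.5722, -0.2823, 0.0678]
tool_rot: [0.087, 0.996, 0.0, -0.002]
ft_force: [-0.3, -0.8, -0.2]
finger_gap: 0.0003
grip_force: 0.0
```

>>> play_rows(steps="0 0 -0.007 0; 0 0 -0.007 0; 0 0 -0.007 0")

```text
clock: 12.65
position: [0.5741, -0.2826, 0.0677]
tool_rot: [0.087, 0.996, 0.0, -0.0]
ft_force: [-0.3, 0.4, 0.1]
finger_gap: 0.0001
grip_force: 0.0
```

```bash
python3 m.py w11
```

```text
12.7 [ 0.5743 -0.2826  0.0678] [-0.0422016  -0.25915725 -0.05192049]
[196, 196, 196, 196, 196, 197, 197, 187, 176, 173, 173, 173, 173, 173, 173, 190, 121, 21, 20, 22, 26, 32, 40, 42, 42, 42, 42, 42, 42, 42, 42, 42, 42, 42, 42, 42, 43, 43, 43, 43, 43, 43, 43, 43, 43, 44, 43, 43, 43, 43, 43, 43, 44, 44, 43, 43, 44, 43, 43, 33, 23, 25, 35, 40, 40, 40, 40, 41, 40, 40, 41, 41, 41, 41, 40, 41, 40, 40, 57, 78, 86, 87, 88, 89, 89]
```

>>> play_rows(steps="0 0 0.2 0; 0 0 0.2 0; -0.2 0.07 0.2 0; -0.457 0.147 0.2 0; -0.457 0.147 0.2 0; -0.457 0.147 0 0; -0.457 0.147 -0.07 0; -0.457 0.147 -0.09 0; -0.457 0.147 -0.09 0; -0.457 0.147 -0.09 0")

```text
clock: 13.7
position: [0.5067, -0.2608, 0.055]
tool_rot: [0.087, 0.996, -0.0, 0.001]
ft_force: [-0.3, 0.3, 0.4]
finger_gap: 0.0002
grip_force: 0.0
```

```bash
python3 m.py w12
python3 - <<'E'
from h import *
f=load('wrist')
g=cv2.cvtColor(f['pixels'],cv2.COLOR_RGB2GRAY)
n,l,s,c=cv2.connectedComponentsWithStats((g>200).astype(np.uint8))
print([(c[i].round(1).tolist(),s[i].tolist()) for i in range(1,n) if 300<s[i,4]<9000])
print(proj(f,[[.506,-.261,.064],[.513,-.2205,.064]]).round(1))
E
```

```text
13.75 [ 0.5067 -0.2609  0.0551] [ 0.26537293  0.51778875 -0.1222894 ]
[52, 53, 58, 76, 96, 102, 100, 99, 99, 99, 100, 101, 101, 102, 103, 104, 103, 127, 162, 173, 173, 173, 174, 174, 174, 173, 173, 173, 173, 173, 173, 173, 173, 173, 174, 173, 173, 173, 174, 173, 173, 173, 173, 173, 173, 173, 173, 173, 174, 174, 157, 121, 89, 66, 47, 39, 61, 95, 142, 176, 201, 222, 237, 246, 249, 249, 250, 250, 250, 250, 250, 250, 250, 250, 250, 250, 250, 250, 235, 199, 194, 195, 193, 192, 192]
[([495.6, 205.3], [472, 197, 49, 18, 705]), ([303.5, 286.3], [282, 271, 49, 36, 998]), ([407.9, 295.3], [384, 271, 49, 50, 1856]), ([509.6, 295.4], [486, 271, 49, 50, 1864])]
[[308.4 298.4]
 [407.9 298.2]]
```

>>> play_rows(steps="0 0 -0.02 0; 0 0 -0.033 0; 0 0 -0.047 0; 0 0 -0.047 0; 0 0 -0.047 0")

```text
clock: 14.25
position: [0.5059, -0.2606, 0.0474]
tool_rot: [0.087, 0.996, 0.0, -0.0]
ft_force: [0.1, -0.4, 0.5]
finger_gap: -0.0003
grip_force: 0.0
```

>>> play_rows(steps="0 0 -0.007 0; 0 0 -0.013 0; 0 0 -0.013 0; 0 0 -0.013 0")

```text
clock: 14.65
position: [0.5064, -0.2607, 0.0457]
tool_rot: [0.087, 0.996, -0.0, 0.0]
ft_force: [0.5, -0.1, 2.6]
finger_gap: 0.0003
grip_force: 1.0
```

>>> play_rows(steps="0 0 -0.007 0; 0 0 -0.007 0; 0 0 -0.007 0; 0 0 -0.007 0")

```text
clock: 15.05
position: [0.5062, -0.2607, 0.0445]
tool_rot: [0.087, 0.996, -0.0, 0.0]
ft_force: [1.2, -0.8, 2.9]
finger_gap: -0.0005
grip_force: 1.4
```

>>> play_rows(steps="0 0 -0.007 0; 0 0 -0.007 0; 0 0 -0.007 0; 0 0 -0.007 0")

```text
clock: 15.45
position: [0.5062, -0.2606, 0.0435]
tool_rot: [0.087, 0.996, -0.0, 0.0]
ft_force: [0.7, -0.5, 3.9]
finger_gap: -0.0003
grip_force: 1.7
```

>>> play_rows(steps="0 0 -0.007 0; 0 0 -0.01 0; 0 0 -0.01 0; 0 0 -0.01 0")

```text
clock: 15.85
position: [0.5063, -0.2607, 0.0424]
tool_rot: [0.087, 0.996, -0.0, 0.0]
ft_force: [1.0, 0.5, 8.2]
finger_gap: -0.0001
grip_force: 3.9
```

>>> play_rows(steps="0 0 0 0; 0 0 0.1 0; 0 0 0.3 0; 0 0 0.6 0; 0 0 0.9 0; 0 0 0.9 0; 0 0 0.9 0; 0 0 0.9 0")

```text
clock: 16.65
position: [0.504, -0.2602, 0.1752]
tool_rot: [0.087, 0.996, 0.001, -0.002]
ft_force: [0.6, 0.1, -0.0]
finger_gap: -0.0001
grip_force: 0.0
```

Run:
```python
from h import *
T0=cv2.imread('pics/top0.png'); S0=cv2.imread('pics/side0.png')
w=grab('wrist','wf.png'); t=grab('top','tf.png'); s=grab('side','sf.png')
for a,b,n in((T0,t,'top'),(S0,s,'side')):
    d=cv2.absdiff(a,np.ascontiguousarray(b['pixels'][:,:,::-1])).max(2)
    k,l,st,c=cv2.connectedComponentsWithStats((d>45).astype(np.uint8))
    print(n,[st[i].tolist() for i in range(1,k) if st[i,4]>8])
g=cv2.cvtColor(w['pixels'],cv2.COLOR_RGB2GRAY)
n,l,st,c=cv2.connectedComponentsWithStats((g>200).astype(np.uint8))
print([(c[i].round(1).tolist(),st[i].tolist()) for i in range(1,n) if 200<st[i,4]<9000])
print(ctrl.get_state()['position'])
```

```text
top [[339, 181, 225, 299, 25945], [475, 199, 8, 2, 11], [467, 204, 11, 8, 64], [525, 265, 13, 33, 223], [500, 330, 7, 5, 13], [0, 343, 62, 42, 1439], [0, 358, 2, 12, 16], [0, 415, 283, 65, 9903], [305, 462, 12, 11, 55], [328, 474, 14, 6, 50]]
side [[49, 0, 6, 16, 47], [83, 0, 61, 216, 5463], [154, 0, 2, 7, 11], [157, 0, 235, 286, 13868], [113, 2, 5, 11, 15], [236, 22, 5, 28, 51], [72, 24, 8, 28, 47], [135, 32, 19, 3, 27], [144, 52, 31, 80, 1326], [244, 52, 2, 12, 13], [42, 60, 39, 17, 259], [97, 67, 3, 9, 11], [37, 78, 23, 21, 223], [344, 107, 13, 9, 32], [359, 119, 11, 11, 23], [31, 129, 4, 32, 41], [53, 128, 14, 17, 60], [370, 132, 5, 9, 20], [25, 155, 4, 19, 28], [15, 181, 10, 10, 29], [48, 192, 18, 16, 54], [59, 192, 14, 17, 66], [14, 196, 7, 13, 26], [6, 204, 3, 9, 10], [15, 223, 6, 4, 16], [23, 224, 6, 3, 10], [73, 233, 23, 24, 262], [3, 235, 24, 34, 49], [103, 240, 5, 14, 41], [33, 251, 26, 12, 196], [59, 256, 4, 6, 14], [30, 271, 13, 9, 45], [351, 284, 7, 5, 16], [338, 287, 24, 22, 231], [372, 334, 5, 4, 9]]
[([614.4, 34.3], [596, 0, 44, 66, 1254]), ([426.7, 165.4], [411, 160, 32, 12, 307]), ([16.9, 221.0], [0, 163, 46, 106, 3078]), ([308.5, 217.3], [294, 203, 30, 30, 684]), ([369.5, 217.4], [355, 203, 30, 30, 686]), ([430.4, 217.5], [416, 203, 30, 30, 688]), ([616.2, 280.1], [593, 251, 47, 59, 2396]), ([628.7, 379.4], [614, 341, 26, 53, 328]), ([62.8, 423.7], [40, 408, 71, 47, 320]), ([590.3, 423.4], [541, 414, 99, 20, 273]), ([601.3, 438.6], [563, 431, 77, 16, 215])]
[ 0.50469806 -0.26012868  0.17518083]
```

```bash
python3 -c "
from cell import ctrl
print(ctrl.close_job())"
```

```text
the job is handed in; nothing more can be done
None
```

I switched on the extractor, then the station, and pressed the right-hand preset key fully in and let it back out; all three keys read out, I saw nothing else on the bench moved, and the job is handed in (about 17 s of the 51 s used, no verdict returned).

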